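# Set out the tasting corner of an olive stall

## Robot

A 6-joint arm with a two-finger parallel gripper is mounted at the origin on the work surface. World frame = base frame: x ahead of the robot, y to its left, z up, the work surface at z = 0. Lengths are in m, angles in rad, forces in N, time in s.
With the tool pointing down it reaches from about 0.2 to 0.875 m from the base axis. Payload 3.4 kg.
Tool frame: the origin (TCP) lies at the very end of the fingers, on their centre line; the grasp point (between the pads) lies 19 mm behind it; x points along the fingers, y is the direction in which the jaws open and shut, and the axes are right-handed (so a half turn about x gives the same grasp; the last joint's range is limited). The gripper opens to 94 mm and grips with 3 to 60 N. Pads are 16 mm wide; open, the fingers measure 119 mm over their backs; the gripper's body (75 mm by 177 mm) begins 78 mm behind the grasp point.
Start: joints at [1.195, 0.276, 1.505, -0, 1.361, -0.121], TCP at [0.145, 0.556, 0.205] pointing down, gripper open.
Joint ranges: [-2.89, 2.89], [-0.75, 2.08], [0.22, 2.7], [-1.18, 4.32], [0.11, 2.71], [-2.7, 2.7]. Speed limits (rad/s): [2.57, 2.57, 3.14, 3.14, 3.14, 3.14].

## Interface

Orientations are given as a 3x3 rotation matrix whose columns are the frame's x, y, z axes.
In Python, from workcell import ctrl gives the robot as it stands. The module is installed in compiled form; this text tells all that it offers.
- The arm moves only by the tool move_arm, never from a script. Its argument "deltas" is a list of rows, each an object of numbers: "hand": the opening, from 0 (shut) to 1 (fully open); "dx", "dy", "dz": the shift along the tool's x, y, z in cm; "twist": the turn about the tool's x in degrees. In form: [{"hand": .., "dx": .., "dy": .., "dz": .., "twist": ..}, ...]. A call has 1 to 20 rows; each row is the pose to reach, as a shift and turn from the pose commanded when the call began, along the tool's axes at that moment; what a row does not reach only later rows make up. A row lasts 1/10 s, in which the tool goes at most 50 mm and 8.59 degrees, less where a joint would pass 70% of its speed; a pose out of reach is approached as far as the arm can. A call with a gripper value outside its range is refused whole. The fingers move at their own pace and stop on an object; "force" is the grip in N (left out, the last holds). Time passes only in rows, so rows that repeat a pose let the fingers close. It gives the time, the measured TCP pose, the force and the opening at its end, in the units of the state.
- ctrl.sense(): the state, without advancing time (a new reading comes with each control period).
- ctrl.grab_frame(name): name is "scene" or "top"; returns (picture, depth): 480x640x3 uint8, red, green, blue; 480x640 float32, m along the optical axis (not along the pixel's ray), 0 where there is no reading.
- ctrl.get_calibration(name): a dict with "fovy" (degrees; the focal length in pixels is half the picture's height over the tangent of half this angle, whatever the lens; pixels are square), "cx", "cy" (the principal point, pixels), "extrinsics" (4x4, takes a point from world to camera coordinates). Camera axes: x right, y down, z forward; pixel columns grow to the right and rows downward; lengths in m; the calibration is good to about 2 mm. A picture is of the moment at which its call begins. get_calibration takes no time and is no camera call.
- ctrl.sign_off(): hands the job in, once; it reports no verdict.
The state is a dict: "clock": time; "joint_pos": joint angles; "qd": joint speeds; "tau": joint torques, N m; "position": TCP position; "tool_rot": TCP orientation; "contact_force": force on the tool from outside, world axes, zero at the start; "moment": the same for the moment, N m; "grip_width": finger opening in m.
Only numpy, scipy, OpenCV 4.12 (cv2) and the standard library are available. Lean on these libraries where they do the work, as an engineer would, in place of code of your own. Each camera call takes 0.05 s, during which the arm holds its last target. There are 200 camera calls.

## Task

Set out the tasting corner of the stall: unfold the leg on the back of the little sign fully and stand the sign up on it on the counter, facing the customers across the far edge. Go through the washed dishes on the mat: put every dish with a broken corner into the grey reject tub, and set every whole one upright on the marble slab, side by side and fully on it. Leave everything else where it is.

Things in the scene. Friction and masses are not known exactly. Their poses are not given: they have to be found in the camera images.
- sign_handle (a point): centre of the handle (28 mm wide, 16 thick, 56 long, mid top edge) of a paddle-shaped dark wooden table sign: frame 160 mm tall, 150 wide, 16 thick, 0.3 kg. The point is 190 mm from the bottom edge, half-way through the thickness. Starts lying face down on the counter. x: up the sign, bottom edge to handle; y: across its width; z: out of its back (up as it lies; the face looks along -z).
- sign_foot (a point): middle of the sign's bottom edge, at the back face; on the counter when it stands. Axes as sign_handle.
- leg (a joint): angle of the sign's easel leg: 0 folded on the back, 0.6 rad fully unfolded, at a stop. Stiff hinge (0.04 N m): the leg stays where left. Standing, the sign's weight bears it against the stop and the sign leans back 0.34 rad from vertical. Hinge axis along the sign's y, 135 mm from the bottom edge, 5 mm off the back face (from sign_handle x -55, z +13 mm); opening lifts the leg's free end.
- leg_tip (a point): middle of the free end of that leg, a wooden lath 16 mm wide and 10 mm thick that lies on the sign's back and reaches from the hinge 130 mm towards the bottom edge (its end is 5 mm short of it). Axes: x from the tip to the hinge, y across the leg, z out of its outer side.
- slab: fixed marble tasting slab, 110 mm (its x) by 300 mm (its y), 8 mm thick; origin at the centre of its underside on the counter.
- tub: fixed open grey plastic tub for rejects, 190 mm (its x) by 140 mm (its y) outside, 70 mm high, walls and floor 4 mm; origin at the centre of its underside on the counter.
- front_point (a point): reference point in the air, 170 mm above the counter on the far (customers') side of the sign, so in front of its face once it stands; axes as the world (x points at the customers).
- sign: the sign itself: origin at the centre of its face (the underside as it lies), 80 mm from the bottom edge; axes as sign_handle.
- dish1_mid (a point): small square white dish, 46 mm wide, 30 high, walls 4.5, 80 g, upright at the start on a 4 mm rubber mat; the point is on its axis, half-way up (15 mm above its underside); z up out of the dish, x and y square to its sides. This one is whole. It may be absent (None).
- dish2_mid (a point): small square white dish, 46 mm wide, 30 high, walls 4.5, 80 g, upright at the start on a 4 mm rubber mat; the point is on its axis, half-way up (15 mm above its underside); z up out of the dish, x and y square to its sides. This one is whole. It may be absent (None).
- dish3_mid (a point): small square white dish, 46 mm wide, 30 high, walls 4.5, 80 g, upright at the start on a 4 mm rubber mat; the point is on its axis, half-way up (15 mm above its underside); z up out of the dish, x and y square to its sides. This one is whole. It may be absent (None).
- dish4_mid (a point): small square white dish, 46 mm wide, 30 high, walls 4.5, 80 g, upright at the start on a 4 mm rubber mat; the point is on its axis, half-way up (15 mm above its underside); z up out of the dish, x and y square to its sides. This one is chipped: its corner towards +x +y is broken off, 16 to 20 mm along each rim and down to 8 mm above the underside. It may be absent (None).
- dish5_mid (a point): small square white dish, 46 mm wide, 30 high, walls 4.5, 80 g, upright at the start on a 4 mm rubber mat; the point is on its axis, half-way up (15 mm above its underside); z up out of the dish, x and y square to its sides. This one is chipped: its corner towards +x -y is broken off, 16 to 20 mm along each rim and down to 8 mm above the underside. It may be absent (None).
- dish6_mid (a point): small square white dish, 46 mm wide, 30 high, walls 4.5, 80 g, upright at the start on a 4 mm rubber mat; the point is on its axis, half-way up (15 mm above its underside); z up out of the dish, x and y square to its sides. This one is chipped: its corner towards -x -y is broken off, 16 to 20 mm along each rim and down to 8 mm above the underside. It may be absent (None).
- oil: green oil bottle, 60 mm across, 210 mm tall, standing by the casks; not part of the job. Origin at the middle of its underside.
- jar: amber jar, 72 mm across, 100 mm tall; not part of the job. Origin at the middle of its underside.
- tongs: serving tongs, 240 mm, lying left of the sign; not part of the job. Origin at the middle of its underside.
- spoon: steel serving spoon, 200 mm, lying right of the tub; not part of the job. Origin at the middle of its underside.
- lids: pair of white tub lids, 96 mm across, 24 mm high, lying near the robot; not part of the job. Origin at the middle of its underside.
- mill: wooden pepper mill, 125 mm tall; not part of the job. Origin at the middle of its underside.
Mind the look-alikes: they are no part of the job. Leave any turquoise look-alike of the part that bears dish4_mid alone.

How it is judged:
On the way, in this order (a step that is already met when the one before it is completed fails the run):
1. the sign's leg is unfolded (value of joint leg above 0.5 rad), for 0.2 s.
2. the sign stands on its leg, facing the customers (value of joint leg above 0.5 rad and height (world z) of leg_tip below 0.016 m and height (world z) of sign_foot below 0.012 m and angle between sign_handle's own x axis and vertical between 0.2 and 0.5 rad and angle between the y axis of sign_handle and the y axis of front_point, either way round below 0.6 rad and z of front_point in the frame of sign_handle below 0.02 m and linear speed of sign below 0.03 m/s), for 0.3 s.
At the end, for the whole second after the job is handed in: Sign still, on its bottom edge and unfolded leg (over 0.5 rad), leaning back 0.2-0.5 rad, facing the far edge within 0.6 rad; whole dishes upright (0.12 rad) on the slab, centres within 37 mm (x) and 132 mm (y) of its middle; chipped dishes in the tub below its rim (all of step 2 and x of dish1_mid in the frame of slab between -0.037 and 0.037 m and y of dish1_mid in the frame of slab between -0.132 and 0.132 m and z of dish1_mid in the frame of slab between 0.016 and 0.03 m and angle between each of dish1_mid, dish2_mid, dish3_mid's own z axis and vertical below 0.12 rad and x of dish2_mid in the frame of slab between -0.037 and 0.037 m and y of dish2_mid in the frame of slab between -0.132 and 0.132 m and z of dish2_mid in the frame of slab between 0.016 and 0.03 m and x of dish3_mid in the frame of slab between -0.037 and 0.037 m and y of dish3_mid in the frame of slab between -0.132 and 0.132 m and z of dish3_mid in the frame of slab between 0.016 and 0.03 m and x of dish4_mid in the frame of tub between -0.09 and 0.09 m and y of dish4_mid in the frame of tub between -0.065 and 0.065 m and z of dish4_mid in the frame of tub between 0 and 0.065 m and x of dish5_mid in the frame of tub between -0.09 and 0.09 m and y of dish5_mid in the frame of tub between -0.065 and 0.065 m and z of dish5_mid in the frame of tub between 0 and 0.065 m and x of dish6_mid in the frame of tub between -0.09 and 0.09 m and y of dish6_mid in the frame of tub between -0.065 and 0.065 m and z of dish6_mid in the frame of tub between 0 and 0.065 m); the robot touches nothing.
It fails at once if a bystander (oil, jar, tongs, spoon, lids, mill) is moved by more than 40 mm (distance of any of oil, jar, tongs, spoon, lids, mill from where it was at the start of the episode above 0.04 m).
Of dish1, dish2, dish3 only 2 to 3 are there at a start; the rules pass over those that are not, and their reading is None.
Of dish4, dish5, dish6 only 2 to 3 are there at a start; the rules pass over those that are not, and their reading is None.
At some moment in a run one of dish1, dish2, dish3, dish4, dish5, dish6 may be knocked a few centimetres aside while the robot is not near it.
It also fails if it takes over 210 s, if anything falls off the work surface, if the arm or the gripper's body presses on something with over 40 N, if the wrist force passes 120 N, or if a joint passes its speed limit or range.

## Working session

There is one attempt and no reset: what is moved stays moved. The work goes in short steps, Python scripts to look and compute and a tool call to move; the robot and the scene stay as the last step left them, time stands still between calls to the robot, and variables do not carry over. Pictures are saved under pics/ and viewed, about 12 in all and at most 16, crops included, and the job is handed in when it is done.

Besides the shell and the picture viewer there is one more tool, called after ">>>" in YAML: its name, and indented under it one key for each argument. move_arm: Moves the arm, as the interface text tells. Its arguments: {"type":"object","properties":{"deltas":{"type":"array","items":{"type":"object","properties":{"hand":{"type":"number"},"dx":{"type":"number"},"dy":{"type":"number"},"dz":{"type":"number"},"twist":{"type":"number"}}}},"force":{"type":"number"}},"required":["deltas"]}

```bash
mkdir -p pics
cat > h.py <<'E'
import numpy as np, cv2
from workcell import ctrl
def cal(n):
    c=ctrl.get_calibration(n); f=240/np.tan(np.radians(c["fovy"])/2); return f,c["cx"],c["cy"],np.array(c["extrinsics"])
def grab(n,tag):
    p,d=ctrl.grab_frame(n); cv2.imwrite(f"pics/{tag}.png",p[:,:,::-1]); np.save(f"pics/{tag}.npy",d); return p,d
def world(n,d):
    f,cx,cy,E=cal(n); v,u=np.mgrid[:480,:640]
    P=np.stack([(u-cx)/f*d,(v-cy)/f*d,d],-1); R,t=E[:3,:3],E[:3,3]
    W=(P-t)@R; W[d==0]=np.nan; return W
def pix(n,u,v,z):
    f,cx,cy,E=cal(n); R,t=E[:3,:3],E[:3,3]; r=R.T@np.array([(u-cx)/f,(v-cy)/f,1]); o=-R.T@t
    return o+r*(z-o[2])/r[2]
def crop(p,x0,y0,w,h,s,tag): cv2.imwrite(f"pics/{tag}.png",cv2.resize(p[y0:y0+h,x0:x0+w,::-1],None,fx=s,fy=s,interpolation=cv2.INTER_CUBIC))
E
python3 - <<'E'
from h import *
for n in("scene","top"):
    grab(n,n+"0"); f,cx,cy,E=cal(n); print(n,f,cx,cy,-E[:3,:3].T@E[:3,3],E[:3,:3].round(2).tolist())
s=ctrl.sense(); print(s)
E
```

```text
scene 614.1189145466659 311.0257958133165 240.6552423450298 [1.21491465 1.03953323 0.8876499 ] [[-0.83, 0.56, 0.01], [0.29, 0.44, -0.85], [-0.48, -0.7, -0.53]]
top 469.4831939690228 320.3254535834519 232.80974940578037 [0.24606686 0.01675773 1.50026927] [[0.06, -1.0, 0.01], [-0.97, -0.06, -0.22], [0.22, 0.01, -0.98]]
{'clock': 0.1, 'joint_pos': array([ 1.19501885e+00,  2.76550621e-01,  1.50595890e+00, -2.66730785e-05,
        1.36070237e+00, -1.21000026e-01]), 'qd': array([-0.00060193, -0.00181344, -0.00153296,  0.00055542,  0.00155644,
       -0.00114565]), 'tau': array([ 1.61514450e-03, -4.05454516e+01, -2.37781388e+01,  7.04348576e-02,
        3.00522242e-02, -4.99445707e-05]), 'position': array([0.14475206, 0.55597753, 0.20469946]), 'tool_rot': array([[-5.69986142e-04,  2.52024187e-01,  9.67720768e-01],
       [-1.51582238e-03,  9.67719595e-01, -2.52024775e-01],
       [-9.99998689e-01, -1.61054343e-03, -1.69562855e-04]]), 'contact_force': array([ 0.06042732,  0.22214385, -0.72157732]), 'moment': array([-0.0022024 , -0.0244073 ,  0.06768673]), 'grip_width': 0.09405750464132995}
```

View pics/top0.png

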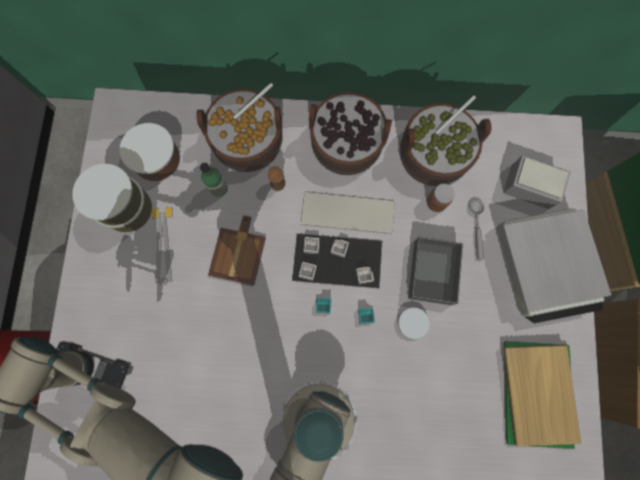

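View pics/scene0.png

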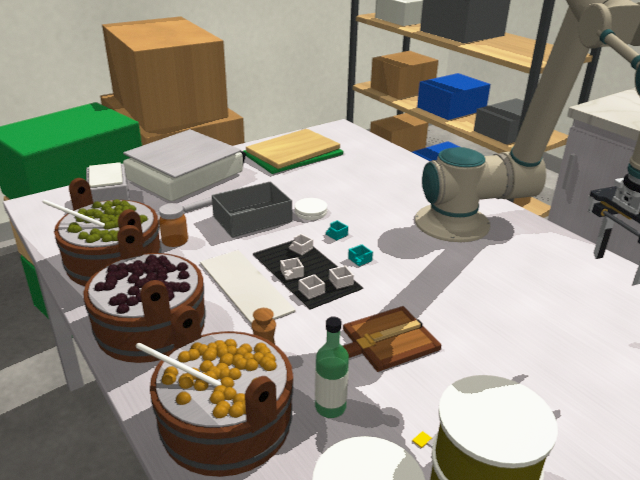

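Top view: the sign is at (237,257) with its handle pointing to the far edge. Four white dishes are on the mat at (312,244), (341,248), (307,270) and (365,275). The slab is at (347,213), the tub at (436,270), and the turquoise look-alikes at (323,306) and (366,316). I'll enlarge the dishes and the sign next.

Run:
```python
from h import *
t=cv2.imread("pics/top0.png");s=cv2.imread("pics/scene0.png")
r=lambda a,x,y,w,h,W,H:cv2.resize(a[y:y+h,x:x+w],(W,H),interpolation=cv2.INTER_CUBIC)
cv2.imwrite("pics/c1.png",np.vstack([r(t,290,230,100,60,500,300),r(s,250,225,120,72,500,300)]))
cv2.imwrite("pics/c2.png",np.vstack([r(t,200,210,75,80,560,597)]))
for n,u,v,z in [("slab",302,194,.008),("slab",394,200,.008),("slab",392,232,.008),("slab",301,226,.008),
 ("tub",415,238,.07),("tub",462,241,.07),("tub",457,303,.07),("tub",410,300,.07),
 ("d",312,244,.03),("d",341,248,.03),("d",307,270,.03),("d",365,275,.03)]: print(n,pix("top",u,v,z).round(3))
W=world("top",np.load("pics/top0.npy"));
for u,v in[(347,213),(436,262),(330,270),(237,262),(246,224),(238,250),(236,270),(280,300)]: print(u,v,W[v,u].round(4))
```

```text
slab [0.705 0.098 0.008]
slab [ 0.703 -0.207  0.008]
slab [ 0.594 -0.204  0.008]
slab [0.596 0.094 0.008]
tub [ 0.565 -0.267  0.07 ]
tub [ 0.565 -0.413  0.07 ]
tub [ 0.372 -0.397  0.07 ]
tub [ 0.372 -0.255  0.07 ]
d [0.534 0.054 0.03 ]
d [ 0.527 -0.04   0.03 ]
d [0.45  0.064 0.03 ]
d [ 0.445 -0.119  0.03 ]
347 213 [ 0.649  -0.0539  0.0084]
436 262 [ 0.5054 -0.3491  0.0027]
330 270 [ 0.4582 -0.0091  0.0014]
237 262 [0.462  0.2873 0.0244]
246 224 [0.5885 0.2716 0.0195]
238 250 [0.5001 0.2874 0.0281]
236 270 [0.4375 0.2895 0.0159]
280 300 [0.3529 0.1436 0.0006]
```

View pics/c1.png

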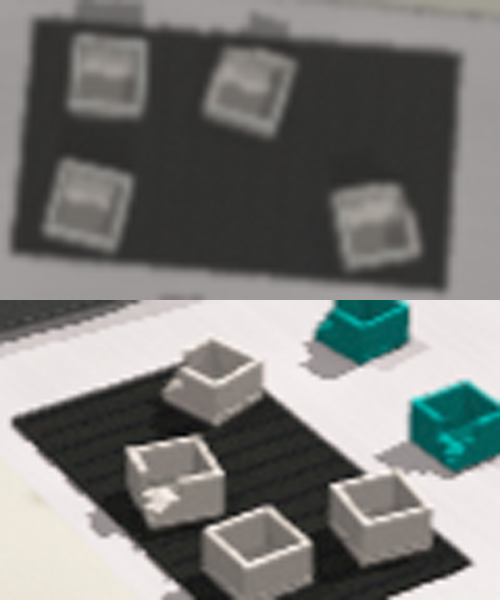

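View pics/c2.png

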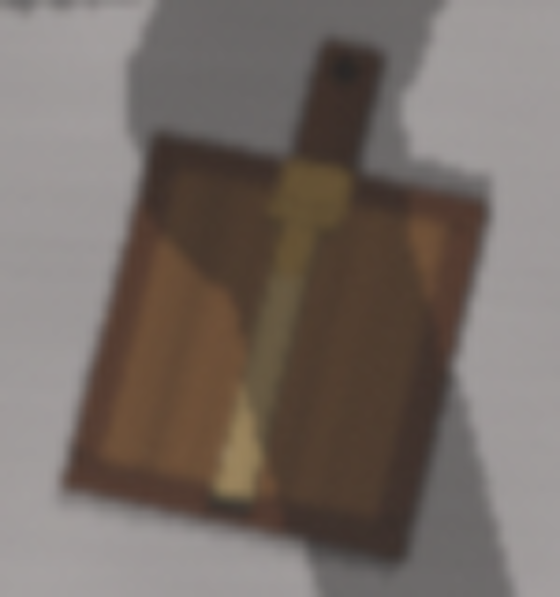

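```bash
cat >> h.py <<'E'
def proj(n,P):
    f,cx,cy,E=cal(n); C=np.atleast_2d(P)@E[:3,:3].T+E[:3,3]; return np.c_[f*C[:,0]/C[:,2]+cx,f*C[:,1]/C[:,2]+cy]
from scipy.optimize import minimize
def fitdish(img,x,y,zb=.004,K=8,thr=None):
    "img RGB top picture; fit a square white dish near x,y; returns x,y,yaw_deg,iou"
    c=proj("top",[x,y,zb+.015])[0]; x0,y0=(c-12).astype(int)
    g=img[y0:y0+25,x0:x0+25].min(2); g=cv2.resize(g,None,fx=K,fy=K,interpolation=cv2.INTER_CUBIC)
    if thr is None: thr,_=cv2.threshold(g,0,255,cv2.THRESH_OTSU)
    n,l,st,ce=cv2.connectedComponentsWithStats((g>thr).astype(np.uint8)); k=1+np.argmin(np.hypot(*(ce[1:]-12*K).T)+1e4*(st[1:,4]<1500))
    cs,_=cv2.findContours((l==k).astype(np.uint8),0,1); m=cv2.fillPoly(np.zeros_like(g),[max(cs,key=cv2.contourArea)],1)
    def cost(p):
        a=p[2]; R=np.array([[np.cos(a),-np.sin(a)],[np.sin(a),np.cos(a)]]); q=.023*np.array([[1,1],[1,-1],[-1,-1],[-1,1]])@R.T+p[:2]
        P=np.vstack([np.c_[q,np.full(4,z)] for z in(zb,zb+.03)]); uv=(proj("top",P)-[x0,y0]+.5)*K-.5
        h=cv2.convexHull(np.round(uv*16).astype(np.int32)); b=cv2.fillConvexPoly(np.zeros_like(g),h,1,shift=4)
        return 1-(b&m).sum()/(b|m).sum()
    best=min((minimize(cost,[x,y,a],method="Nelder-Mead",options=dict(initial_simplex=np.array([[x,y,a],[x+.008,y,a],[x,y+.008,a],[x,y,a+.3]]))) for a in(-.4,0,.4,.8)),key=lambda r:r.fun)
    return best.x[0],best.x[1],np.degrees(best.x[2]),1-best.fun
E
python3 - <<'E'
from h import *
im=cv2.imread("pics/top0.png")[:,:,::-1]
for x,y in[(.534,.054),(.527,-.04),(.45,.064),(.445,-.119)]: print(np.round(fitdish(im,x,y),4))
q=lambda a,b,z:pix("top",200-.5+(a+.5)/7.467,210-.5+(b+.5)/7.46,z)
C=np.array([q(*p,.016) for p in[(152,132),(490,185),(400,562),(63,490)]]);print(C.round(4))
print("handle end",q(352,40,.016).round(4),"h.sides",q(308,110,.016).round(4),q(370,120,.016).round(4),"legtip",q(236,497,.026).round(4),"legtop",q(300,240,.026).round(4))
top=(C[0]+C[1])/2;bot=(C[2]+C[3])/2;d=top-bot;print("bot",bot,"dir deg",np.degrees(np.arctan2(d[1],d[0])),np.linalg.norm(d),np.linalg.norm(C[0]-C[1]),"xdir by width",np.degrees(np.arctan2(*(C[0]-C[1])[:2]*[-1,1]))*1)
E
```

```text
[ 0.5333  0.0562 -1.4002  0.9478]
[  0.5306  -0.0357 -14.014    0.9228]
[  0.4492   0.0633 -11.4657   0.9528]
[ 0.4478 -0.1195 13.4257  0.9305]
[[0.5731 0.3555 0.016 ]
 [0.5589 0.207  0.016 ]
 [0.3937 0.2307 0.016 ]
 [0.4152 0.3763 0.016 ]]
handle end [0.6198 0.2728 0.016 ] h.sides [0.5872 0.2889 0.016 ] [0.5844 0.2616 0.016 ] legtip [0.4157 0.3008 0.026 ] legtop [0.5276 0.2848 0.026 ]
bot [0.4044619 0.3035186 0.016    ] dir deg -7.8482809909917055 0.16306964286021566 0.149165798464391 xdir by width -5.489924466410706
```

```bash
cat >> h.py <<'E'
def go(x,y,z,yaw=None,frm=None):
    "deltas (cm,deg) from pose now to TCP x,y,z with tool-y heading yaw (deg, mod 180)"
    s=ctrl.sense(); R=np.array(s["tool_rot"]); d=R.T@(np.array([x,y,z])-s["position"])*100
    h=np.degrees(np.arctan2(R[1,1],R[0,1])); tw=0 if yaw is None else -((yaw-h+90)%180-90)
    print("dx %.2f dy %.2f dz %.2f twist %.1f"%(*d,tw))
def st():
    s=ctrl.sense(); R=np.array(s["tool_rot"]); print("t %.1f"%s["clock"],s["position"].round(4),"yaw %.1f"%np.degrees(np.arctan2(R[1,1],R[0,1])),"F",s["contact_force"].round(1),"w %.4f"%s["grip_width"],"tilt",R[:,0].round(3),"q",s["joint_pos"].round(2))
E
python3 - <<'E'
from h import *
st(); go(.42,.301,.08,82.5)
print(pix("top",213,190,0),pix("top",277,186,0),pix("top",160,245,0))
E
```

```text
t 0.1 [0.1448 0.556  0.2047] yaw 75.4 F [ 0.1  0.2 -0.7] w 0.0941 tilt [-0.001 -0.002 -1.   ] q [ 1.2   0.28  1.51 -0.    1.36 -0.12]
dx 12.49 dy -17.72 dz 33.06 twist -7.1
[0.70228586 0.39595774 0.        ] [0.72977467 0.18408299 0.        ] [0.50551678 0.54681923 0.        ]
```

>>> move_arm:
  deltas:
    - {"hand":0.5,"dx":6,"dy":-17.7,"dz":33.0,"twist":-7.1}
    - {"hand":0.5,"dx":6,"dy":-17.7,"dz":33.0,"twist":-7.1}
    - {"hand":0.5,"dx":6,"dy":-17.7,"dz":33.0,"twist":-7.1}
    - {"hand":0.5,"dx":6,"dy":-17.7,"dz":33.0,"twist":-7.1}
    - {"hand":0.5,"dx":6,"dy":-17.7,"dz":33.0,"twist":-7.1}
    - {"hand":0.5,"dx":6,"dy":-17.7,"dz":33.0,"twist":-7.1}
    - {"hand":0.5,"dx":6,"dy":-17.7,"dz":33.0,"twist":-7.1}
    - {"hand":0.5,"dx":12.5,"dy":-17.7,"dz":33.0,"twist":-7.1}
    - {"hand":0.5,"dx":12.5,"dy":-17.7,"dz":33.0,"twist":-7.1}
    - {"hand":0.5,"dx":12.5,"dy":-17.7,"dz":33.0,"twist":-7.1}
    - {"hand":0.5,"dx":12.5,"dy":-17.7,"dz":33.0,"twist":-7.1}
    - {"hand":0.5,"dx":12.5,"dy":-17.7,"dz":33.0,"twist":-7.1}
    - {"hand":0.5,"dx":12.5,"dy":-17.7,"dz":33.0,"twist":-7.1}
  force: 6

```text
clock: 1.4
position: [0.4201, 0.3032, 0.082]
tool_rot: [[0.003, 0.129, 0.992], [0.002, 0.992, -0.129], [-1.0, 0.002, 0.002]]
contact_force: [0.8, 0.3, 0.8]
grip_width: 0.0469
```

Run:
```python
from h import *
st(); go(.42,.301,.0185,82.5)
```

```text
t 1.4 [0.4201 0.3032 0.082 ] yaw 82.6 F [0.8 0.3 0.8] w 0.0469 tilt [ 0.003  0.002 -1.   ] q [ 0.49  0.29  1.82  0.    1.03 -0.95]
dx 6.35 dy -0.24 dz 0.00 twist 0.1
```

>>> move_arm:
  deltas:
    - {"hand":0.5,"dx":4,"dy":0,"dz":0,"twist":0}
    - {"hand":0.5,"dx":5.5,"dy":0,"dz":0,"twist":0}
    - {"hand":0.5,"dx":6.1,"dy":0,"dz":0,"twist":0}
    - {"hand":0.5,"dx":6.1,"dy":0,"dz":0,"twist":0}
    - {"hand":0.5,"dx":6.1,"dy":0,"dz":0,"twist":0}

```text
clock: 1.9
position: [0.4205, 0.3028, 0.0206]
tool_rot: [[0.002, 0.13, 0.992], [0.001, 0.992, -0.13], [-1.0, 0.002, 0.002]]
contact_force: [-0.1, 0.7, -0.2]
grip_width: 0.047
```

Run:
```python
from h import *
st(); p,_=grab("scene","s1"); crop(p,300,290,170,110,4.4,"s1c")
```

```text
t 1.9 [0.4205 0.3028 0.0206] yaw 82.5 F [-0.1  0.7 -0.2] w 0.0470 tilt [ 0.002  0.001 -1.   ] q [ 0.49  0.37  1.89  0.    0.88 -0.95]
```

View pics/s1c.png

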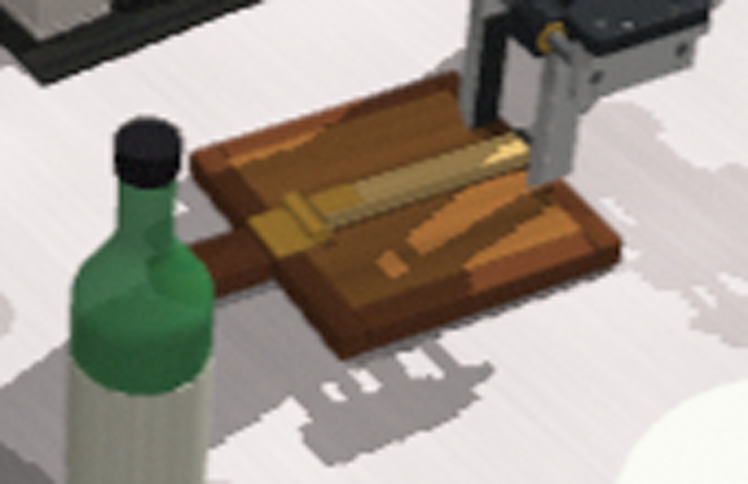

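Fingers straddle the leg near its free end, at about crop (530,150). I'll go 2 mm lower, close, then raise along the hinge arc.

>>> move_arm:
  deltas:
    - {"hand":0.5,"dx":0.2,"dy":0,"dz":0.2,"twist":0}
    - {"hand":0,"dx":0.2,"dy":0,"dz":0.2,"twist":0}
    - {"hand":0,"dx":0.2,"dy":0,"dz":0.2,"twist":0}
    - {"hand":0,"dx":0.2,"dy":0,"dz":0.2,"twist":0}
    - {"hand":0,"dx":0.2,"dy":0,"dz":0.2,"twist":0}
    - {"hand":0,"dx":0.2,"dy":0,"dz":0.2,"twist":0}
    - {"hand":0,"dx":0.2,"dy":0,"dz":0.2,"twist":0}
  force: 8

```text
clock: 2.65
position: [0.4217, 0.3018, 0.0175]
tool_rot: [[0.0, 0.131, 0.991], [0.0, 0.991, -0.131], [-1.0, 0.0, 0.0]]
contact_force: [0.5, -0.6, 0.7]
grip_width: 0.0158
```

>>> move_arm:
  deltas:
    - {"hand":0,"dx":-1.2,"dy":0,"dz":0.06,"twist":0}
    - {"hand":0,"dx":-2.3,"dy":0,"dz":0.23,"twist":0}
    - {"hand":0,"dx":-3.5,"dy":0,"dz":0.53,"twist":0}
    - {"hand":0,"dx":-4.6,"dy":0,"dz":0.93,"twist":0}
    - {"hand":0,"dx":-5.7,"dy":0,"dz":1.45,"twist":0}
    - {"hand":0,"dx":-6.4,"dy":0,"dz":1.9,"twist":0}
    - {"hand":0,"dx":-6.8,"dy":0,"dz":2.15,"twist":0}
    - {"hand":0,"dx":-7.0,"dy":0,"dz":2.25,"twist":0}
    - {"hand":0,"dx":-7.0,"dy":0,"dz":2.25,"twist":0}
    - {"hand":0,"dx":-7.0,"dy":0,"dz":2.25,"twist":0}

```text
clock: 3.65
position: [0.4438, 0.2988, 0.087]
tool_rot: [[-0.0, 0.13, 0.991], [-0.0, 0.991, -0.13], [-1.0, -0.0, -0.0]]
contact_force: [0.0, -0.8, -3.2]
grip_width: 0.0159
```

Run:
```python
from h import *
st(); p,_=grab("scene","s2"); crop(p,300,270,170,130,4.4,"s2c")
```

```text
t 3.6 [0.4438 0.2988 0.087 ] yaw 82.5 F [ 0.  -0.8 -3.2] w 0.0159 tilt [-0. -0. -1.] q [ 0.46  0.31  1.77  0.    1.06 -0.98]
```

View pics/s2c.png

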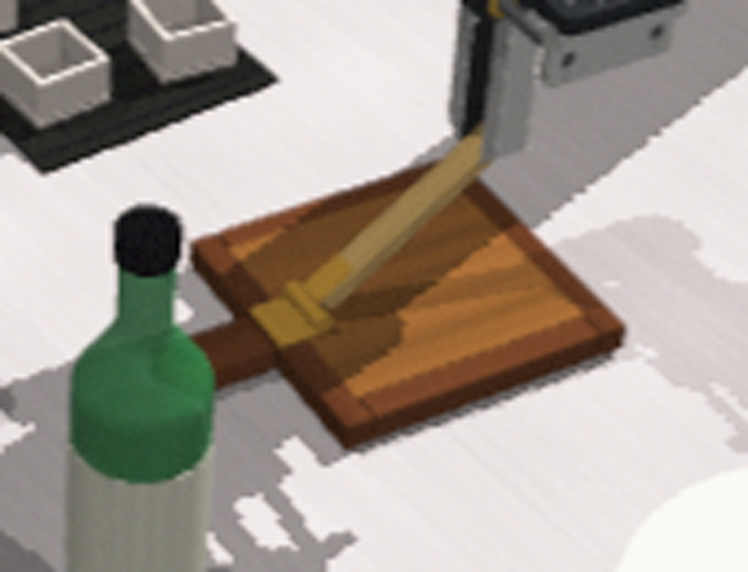

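The leg is fully unfolded: it slopes from the hinge (300,310) up to the fingers (480,150), and the 3 N pull shows it is at its stop. Releasing and going over the handle.

>>> move_arm:
  deltas:
    - {"hand":0.6,"dx":0,"dy":0,"dz":0,"twist":0}
    - {"hand":0.6,"dx":0,"dy":0,"dz":0,"twist":0}
    - {"hand":0.6,"dx":0,"dy":0,"dz":0,"twist":0}
    - {"hand":0.6,"dx":0,"dy":0,"dz":0,"twist":0}
    - {"hand":0.6,"dx":-3.0,"dy":0,"dz":0,"twist":0}
    - {"hand":0.6,"dx":-4.0,"dy":0,"dz":2,"twist":0}
    - {"hand":0.6,"dx":-4.0,"dy":-0.2,"dz":7,"twist":0}
    - {"hand":0.6,"dx":-4.0,"dy":-0.2,"dz":12,"twist":0}
    - {"hand":0.6,"dx":-2.0,"dy":-0.2,"dz":15,"twist":0}
    - {"hand":0.6,"dx":2.0,"dy":-0.2,"dz":15,"twist":0}
    - {"hand":0.6,"dx":4.0,"dy":-0.2,"dz":15,"twist":0}
    - {"hand":0.6,"dx":5.0,"dy":-0.2,"dz":15,"twist":0}
    - {"hand":0.6,"dx":5.0,"dy":-0.2,"dz":15,"twist":0}
    - {"hand":0.6,"dx":5.0,"dy":-0.2,"dz":15,"twist":0}

```text
clock: 5.1
position: [0.5931, 0.2777, 0.0386]
tool_rot: [[0.002, 0.13, 0.991], [0.001, 0.991, -0.13], [-1.0, 0.001, 0.002]]
contact_force: [0.6, -0.2, -0.9]
grip_width: 0.0567
```

Run:
```python
from h import *
st(); p,_=grab("scene","s3"); crop(p,290,240,180,140,4.2,"s3c")
```

```text
t 5.1 [0.5931 0.2777 0.0386] yaw 82.5 F [ 0.6 -0.2 -0.9] w 0.0567 tilt [ 0.002  0.001 -1.   ] q [ 0.33  0.52  1.56  0.    1.07 -1.11]
```

View pics/s3c.png

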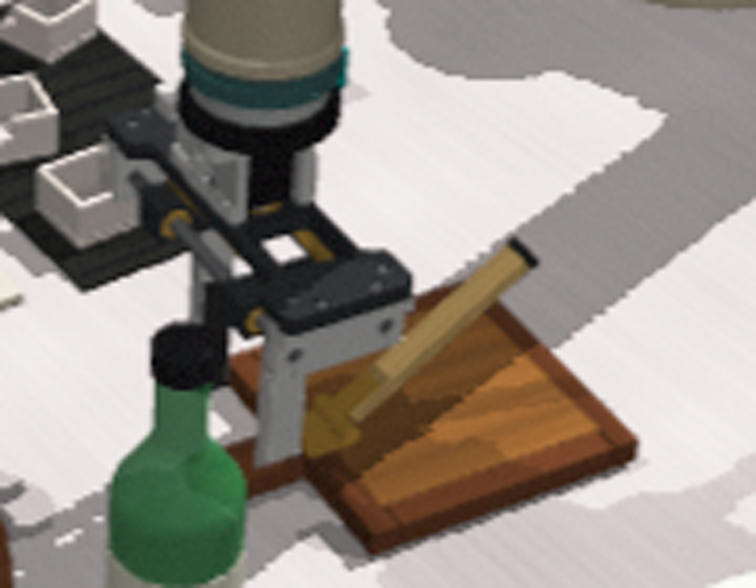

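>>> move_arm:
  deltas:
    - {"hand":0.6,"dx":2.5,"dy":0,"dz":0,"twist":0}
    - {"hand":0.6,"dx":3.4,"dy":0,"dz":0,"twist":0}
    - {"hand":0.6,"dx":3.4,"dy":0,"dz":0,"twist":0}
    - {"hand":0.6,"dx":3.4,"dy":0,"dz":0,"twist":0}
    - {"hand":0,"dx":3.4,"dy":0,"dz":0,"twist":0}
    - {"hand":0,"dx":3.4,"dy":0,"dz":0,"twist":0}
    - {"hand":0,"dx":3.4,"dy":0,"dz":0,"twist":0}
    - {"hand":0,"dx":3.4,"dy":0,"dz":0,"twist":0}
    - {"hand":0,"dx":3.4,"dy":0,"dz":0,"twist":0}
  force: 10

```text
clock: 6.05
position: [0.5927, 0.2775, 0.0039]
tool_rot: [[0.001, 0.131, 0.991], [0.001, 0.991, -0.131], [-1.0, 0.001, 0.001]]
contact_force: [-0.2, 0.0, 2.0]
grip_width: 0.0278
```

Run:
```python
from h import *
st()
r=.190; z0=.008
for th in range(0,112,6):
    a=np.radians(th); c=np.array([np.cos(a),np.sin(a)]); n=np.array([-np.sin(a),np.cos(a)])
    h=.19*c+.008*n                      # from face-side bottom corner
    if th>90: h=h-np.array([.016*n[0]+.016,.016*n[1]])   # pivots on back corner (at -16 mm)
    print(th,"dx %.1f dz %.1f"%(-(h[1]-.008)*100,(h[0]-.19)*100))
```

```text
t 6.0 [0.5927 0.2775 0.0039] yaw 82.5 F [-0.2  0.   2. ] w 0.0278 tilt [ 0.001  0.001 -1.   ] q [ 0.33  0.55  1.59  0.    1.   -1.11]
0 dx -0.0 dz 0.0
6 dx -2.0 dz -0.2
12 dx -3.9 dz -0.6
18 dx -5.8 dz -1.2
24 dx -7.7 dz -2.0
30 dx -9.4 dz -2.9
36 dx -11.0 dz -4.1
42 dx -12.5 dz -5.4
48 dx -13.9 dz -6.9
54 dx -15.0 dz -8.5
60 dx -16.1 dz -10.2
66 dx -16.9 dz -12.0
72 dx -17.5 dz -13.9
78 dx -18.0 dz -15.8
84 dx -18.2 dz -17.8
90 dx -18.2 dz -19.8
96 dx -18.2 dz -21.8
102 dx -18.0 dz -23.8
108 dx -17.5 dz -25.7
```

>>> move_arm:
  deltas:
    - {"hand":0,"dx":-1.0,"dy":0,"dz":-0.1,"twist":0}
    - {"hand":0,"dx":-2.0,"dy":0,"dz":-0.2,"twist":0}
    - {"hand":0,"dx":-3.9,"dy":0,"dz":-0.6,"twist":0}
    - {"hand":0,"dx":-5.8,"dy":0,"dz":-1.2,"twist":0}
    - {"hand":0,"dx":-7.7,"dy":0,"dz":-2.0,"twist":0}
    - {"hand":0,"dx":-9.4,"dy":0,"dz":-2.9,"twist":0}
    - {"hand":0,"dx":-11.0,"dy":0,"dz":-4.1,"twist":0}
    - {"hand":0,"dx":-12.5,"dy":0,"dz":-5.4,"twist":0}
    - {"hand":0,"dx":-13.9,"dy":0,"dz":-6.9,"twist":0}
    - {"hand":0,"dx":-15.0,"dy":0,"dz":-8.5,"twist":0}
    - {"hand":0,"dx":-16.0,"dy":0,"dz":-10.2,"twist":0}
    - {"hand":0,"dx":-16.8,"dy":0,"dz":-12.0,"twist":0}
    - {"hand":0,"dx":-16.8,"dy":0,"dz":-12.0,"twist":0}

```text
clock: 7.35
position: [0.471, 0.2935, 0.173]
tool_rot: [[0.0, 0.129, 0.992], [0.001, 0.992, -0.129], [-1.0, 0.001, 0.0]]
contact_force: [1.0, -0.6, 1.1]
grip_width: 0.028
```

Run:
```python
from h import *
st(); p,_=grab("scene","s4"); crop(p,290,190,250,200,3,"s4c")
```

```text
t 7.3 [0.471  0.2935 0.173 ] yaw 82.6 F [ 1.  -0.6  1.1] w 0.0280 tilt [ 0.     0.001 -1.   ] q [ 0.43  0.27  1.6   0.    1.27 -1.01]
```

View pics/s4c.png

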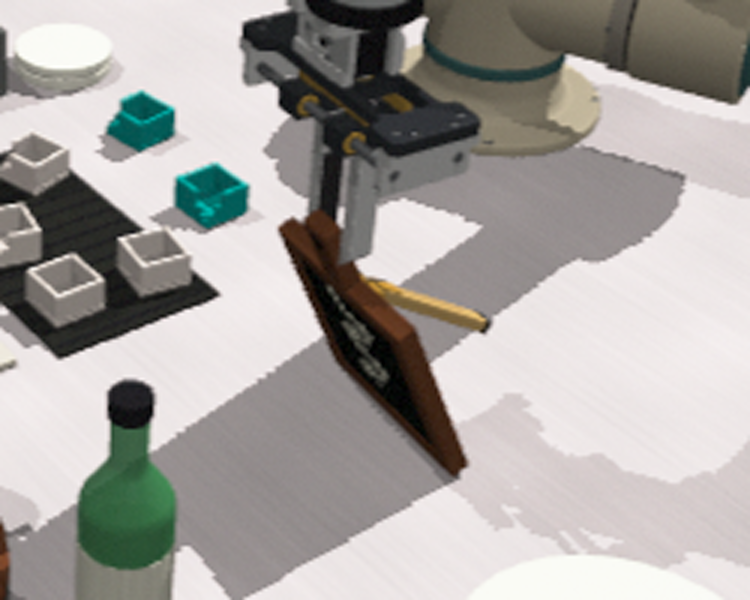

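>>> move_arm:
  deltas:
    - {"hand":0,"dx":-0.6,"dy":0,"dz":-1.9,"twist":0}
    - {"hand":0,"dx":-1.0,"dy":0,"dz":-3.8,"twist":0}
    - {"hand":0,"dx":-1.2,"dy":0,"dz":-5.8,"twist":0}
    - {"hand":0,"dx":-1.2,"dy":0,"dz":-7.8,"twist":0}
    - {"hand":0,"dx":-1.2,"dy":0,"dz":-8.8,"twist":0}
    - {"hand":0,"dx":-1.1,"dy":0,"dz":-9.8,"twist":0}
    - {"hand":0,"dx":-1.0,"dy":0,"dz":-10.8,"twist":0}
    - {"hand":0,"dx":-0.9,"dy":0,"dz":-11.8,"twist":0}
    - {"hand":0,"dx":-0.8,"dy":0,"dz":-12.6,"twist":0}
    - {"hand":0,"dx":-0.7,"dy":0,"dz":-13.4,"twist":0}
    - {"hand":0,"dx":-0.7,"dy":0,"dz":-13.6,"twist":0}
    - {"hand":0,"dx":-0.7,"dy":0,"dz":-13.6,"twist":0}

```text
clock: 8.6
position: [0.3378, 0.3102, 0.1777]
tool_rot: [[-0.002, 0.13, 0.992], [-0.001, 0.992, -0.13], [-1.0, -0.001, -0.001]]
contact_force: [0.6, 0.1, -1.5]
grip_width: 0.0278
```

Run:
```python
from h import *
st(); p,_=grab("scene","s5"); crop(p,290,190,250,200,3,"s5c")
```

```text
t 8.6 [0.3378 0.3102 0.1777] yaw 82.5 F [ 0.6  0.1 -1.5] w 0.0278 tilt [-0.002 -0.001 -1.   ] q [ 0.59  0.12  1.78 -0.    1.24 -0.85]
```

View pics/s5c.png

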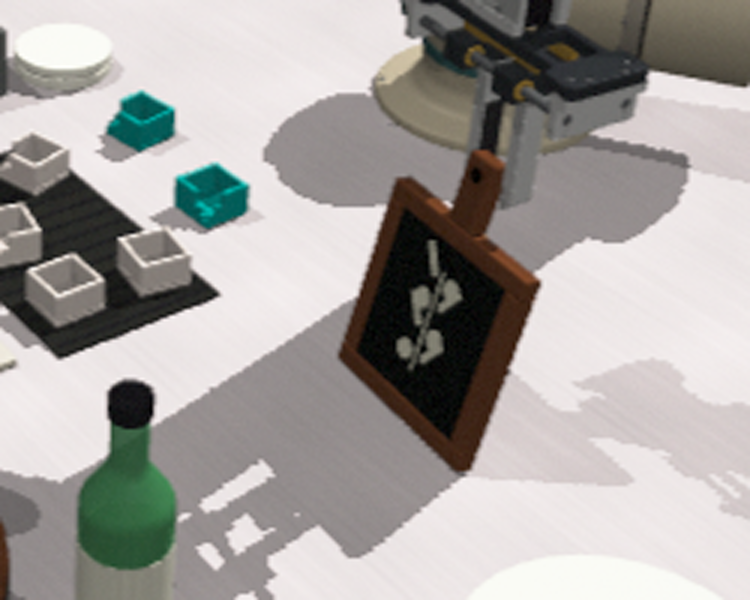

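>>> move_arm:
  deltas:
    - {"hand":0,"dx":0.2,"dy":0,"dz":-0.1,"twist":0}
    - {"hand":0,"dx":0.3,"dy":0,"dz":-0.2,"twist":0}
    - {"hand":0,"dx":0.3,"dy":0,"dz":-0.2,"twist":0}
    - {"hand":0,"dx":0.3,"dy":0,"dz":-0.2,"twist":0}
    - {"hand":0.6,"dx":0.3,"dy":0,"dz":-0.2,"twist":0}
    - {"hand":0.6,"dx":0.3,"dy":0,"dz":-0.2,"twist":0}
    - {"hand":0.6,"dx":0.3,"dy":0,"dz":-0.2,"twist":0}
    - {"hand":0.6,"dx":0.3,"dy":0,"dz":-0.2,"twist":0}
    - {"hand":0.6,"dx":-1,"dy":0,"dz":-0.2,"twist":0}
    - {"hand":0.6,"dx":-4,"dy":0,"dz":-0.2,"twist":0}
    - {"hand":0.6,"dx":-8,"dy":0,"dz":-0.2,"twist":0}
    - {"hand":0.6,"dx":-8,"dy":0,"dz":-0.2,"twist":0}

```text
clock: 9.85
position: [0.3393, 0.3127, 0.2631]
tool_rot: [[0.008, 0.13, 0.991], [0.006, 0.991, -0.131], [-1.0, 0.007, 0.007]]
contact_force: [0.3, 0.3, 0.5]
grip_width: 0.0563
```

Run:
```python
from h import *
st(); s,_=grab("scene","s6"); t,_=grab("top","t6")
r=lambda a,x,y,w,h,W,H:cv2.resize(a[y:y+h,x:x+w,::-1],(W,H),interpolation=cv2.INTER_CUBIC)
cv2.imwrite("pics/c6.png",np.hstack([r(s,290,190,250,200,400,320),r(t,200,180,270,160,400,320)]))
for x,y in[(.5333,.0562),(.5306,-.0357),(.4492,.0633),(.4478,-.1195)]: print(np.round(fitdish(t,x,y),4))
go(.5333,.0562,.13,-1.4+90); go(.5333,.0562,.13,-1.4)
```

```text
t 9.8 [0.3393 0.3127 0.2631] yaw 82.5 F [0.3 0.3 0.5] w 0.0563 tilt [ 0.008  0.006 -1.   ] q [ 0.59  0.07  1.63  0.    1.44 -0.85]
[ 0.5334  0.0562 -1.6455  0.9482]
[ 5.30900e-01 -3.55000e-02  7.54453e+01  9.25100e-01]
[  0.4491   0.0633 -11.4622   0.9503]
[ 0.4478 -0.1194 14.1937  0.9302]
dx 12.88 dy -22.72 dz 22.78 twist -6.1
dx 12.88 dy -22.72 dz 22.78 twist 83.9
```

View pics/c6.png

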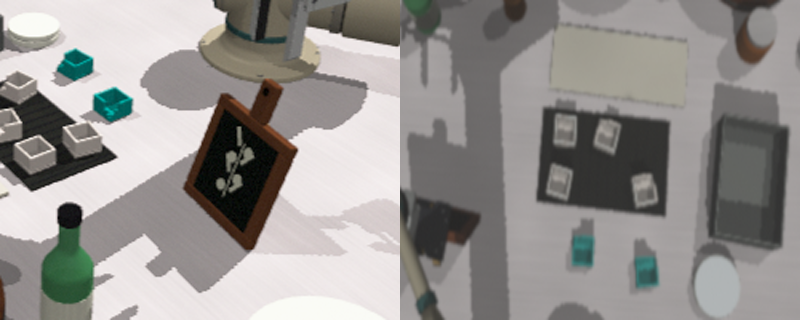

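The sign stands on its leg facing the far edge. All four dishes are unmoved. The dishes near (595,140) and (640,185) in this picture are chipped, the two left ones whole. Next, the whole dish A.

>>> move_arm:
  deltas:
    - {"hand":0.7,"dx":0,"dy":-22.7,"dz":22.8,"twist":-6.1}
    - {"hand":0.7,"dx":0,"dy":-22.7,"dz":22.8,"twist":-6.1}
    - {"hand":0.7,"dx":0,"dy":-22.7,"dz":22.8,"twist":-6.1}
    - {"hand":0.7,"dx":0,"dy":-22.7,"dz":22.8,"twist":-6.1}
    - {"hand":0.7,"dx":6,"dy":-22.7,"dz":22.8,"twist":-6.1}
    - {"hand":0.7,"dx":12,"dy":-22.7,"dz":22.8,"twist":-6.1}
    - {"hand":0.7,"dx":18,"dy":-22.7,"dz":22.8,"twist":-6.1}
    - {"hand":0.7,"dx":19,"dy":-22.7,"dz":22.8,"twist":-6.1}
    - {"hand":0.7,"dx":19,"dy":-22.7,"dz":22.8,"twist":-6.1}
    - {"hand":0.7,"dx":19,"dy":-22.7,"dz":22.8,"twist":-6.1}
    - {"hand":0.7,"dx":19,"dy":-22.7,"dz":22.8,"twist":-6.1}
    - {"hand":0.7,"dx":19,"dy":-22.7,"dz":22.8,"twist":-6.1}

```text
clock: 11.15
position: [0.5337, 0.0567, 0.0699]
tool_rot: [[0.002, 0.024, 1.0], [0.0, 1.0, -0.024], [-1.0, 0.0, 0.002]]
contact_force: [0.6, 0.1, 0.1]
grip_width: 0.0654
```

Run:
```python
from h import *
st(); go(.5333,.0562,.009,88.5)
```

```text
t 11.2 [0.5337 0.0567 0.0699] yaw 88.6 F [0.6 0.1 0.1] w 0.0654 tilt [ 0.002  0.    -1.   ] q [-0.02  0.33  1.79  0.    1.02 -1.57]
dx 6.09 dy -0.05 dz -0.06 twist 0.1
```

>>> move_arm:
  deltas:
    - {"hand":0.7,"dx":3,"dy":0,"dz":0,"twist":0}
    - {"hand":0.7,"dx":5.2,"dy":0,"dz":0,"twist":0}
    - {"hand":0.7,"dx":5.9,"dy":0,"dz":0,"twist":0}
    - {"hand":0.7,"dx":5.9,"dy":0,"dz":0,"twist":0}
    - {"hand":0.3,"dx":5.9,"dy":0,"dz":0,"twist":0}
    - {"hand":0.3,"dx":5.9,"dy":0,"dz":0,"twist":0}
    - {"hand":0.3,"dx":5.9,"dy":0,"dz":0,"twist":0}
    - {"hand":0.3,"dx":5.9,"dy":0,"dz":0,"twist":0}
    - {"hand":0.3,"dx":4,"dy":0,"dz":0,"twist":0}
    - {"hand":0.3,"dx":0,"dy":0,"dz":0,"twist":0}
    - {"hand":0.3,"dx":-2,"dy":0,"dz":0,"twist":0}
    - {"hand":0.3,"dx":-2,"dy":0,"dz":0,"twist":0}
  force: 15

```text
clock: 12.35
position: [0.5355, 0.056, 0.0914]
tool_rot: [[0.007, 0.024, 1.0], [-0.0, 1.0, -0.024], [-1.0, 0.0, 0.007]]
contact_force: [0.5, -0.6, -0.5]
grip_width: 0.0459
```

Run:
```python
from h import *
st(); go(.65,.020,.016,90)
```

```text
t 12.3 [0.5355 0.056  0.0914] yaw 88.6 F [ 0.5 -0.6 -0.5] w 0.0459 tilt [ 0.007 -0.    -1.   ] q [-0.03  0.31  1.76  0.    1.06 -1.57]
dx 7.62 dy -3.32 dz 11.48 twist -1.4
```

>>> move_arm:
  deltas:
    - {"hand":0.3,"dx":0,"dy":-3.3,"dz":5,"twist":-1.4}
    - {"hand":0.3,"dx":0,"dy":-3.3,"dz":9,"twist":-1.4}
    - {"hand":0.3,"dx":0,"dy":-3.3,"dz":11.5,"twist":-1.4}
    - {"hand":0.3,"dx":3,"dy":-3.3,"dz":11.6,"twist":-1.4}
    - {"hand":0.3,"dx":5.5,"dy":-3.3,"dz":11.6,"twist":-1.4}
    - {"hand":0.3,"dx":6.8,"dy":-3.3,"dz":11.6,"twist":-1.4}
    - {"hand":0.3,"dx":7.3,"dy":-3.3,"dz":11.6,"twist":-1.4}
    - {"hand":0.3,"dx":7.5,"dy":-3.3,"dz":11.6,"twist":-1.4}
    - {"hand":0.3,"dx":7.5,"dy":-3.3,"dz":11.6,"twist":-1.4}
    - {"hand":0.3,"dx":7.5,"dy":-3.3,"dz":11.6,"twist":-1.4}

```text
clock: 13.35
position: [0.6456, 0.0204, 0.0142]
tool_rot: [[-0.004, -0.0, 1.0], [0.0, 1.0, 0.0], [-1.0, 0.0, -0.004]]
contact_force: [-4.2, 0.1, 7.1]
grip_width: 0.0459
```

>>> move_arm:
  deltas:
    - {"hand":0.3,"dx":-0.2,"dy":0,"dz":0,"twist":0}
    - {"hand":0.3,"dx":-0.2,"dy":0,"dz":0,"twist":0}
    - {"hand":0.7,"dx":-0.2,"dy":0,"dz":0,"twist":0}
    - {"hand":0.7,"dx":-0.2,"dy":0,"dz":0,"twist":0}
    - {"hand":0.7,"dx":-0.2,"dy":0,"dz":0,"twist":0}
    - {"hand":0.7,"dx":-0.2,"dy":0,"dz":0,"twist":0}
    - {"hand":0.7,"dx":-3,"dy":0,"dz":0,"twist":0}
    - {"hand":0.7,"dx":-7,"dy":0,"dz":0,"twist":0}
    - {"hand":0.7,"dx":-8,"dy":0,"dz":0,"twist":0}
    - {"hand":0.7,"dx":-8,"dy":0,"dz":0,"twist":0}

```text
clock: 14.35
position: [0.6497, 0.0202, 0.0955]
tool_rot: [[0.005, -0.0, 1.0], [-0.0, 1.0, 0.0], [-1.0, -0.0, 0.005]]
contact_force: [0.8, -0.1, -1.0]
grip_width: 0.0656
```

Run:
```python
from h import *
st(); go(.4492,.0633,.07,78.5)
```

```text
t 14.3 [0.6497 0.0202 0.0955] yaw 90.0 F [ 0.8 -0.1 -1. ] w 0.0656 tilt [ 0.005 -0.    -1.   ] q [-0.08  0.46  1.5   0.    1.18 -1.65]
dx 2.46 dy 4.31 dz -20.06 twist 11.5
```

>>> move_arm:
  deltas:
    - {"hand":0.7,"dx":0,"dy":4.3,"dz":-5,"twist":5}
    - {"hand":0.7,"dx":0,"dy":4.3,"dz":-10,"twist":11.5}
    - {"hand":0.7,"dx":0,"dy":4.3,"dz":-15,"twist":11.5}
    - {"hand":0.7,"dx":1,"dy":4.3,"dz":-20,"twist":11.5}
    - {"hand":0.7,"dx":2.4,"dy":4.3,"dz":-20,"twist":11.5}
    - {"hand":0.7,"dx":2.4,"dy":4.3,"dz":-20,"twist":11.5}
    - {"hand":0.7,"dx":2.4,"dy":4.3,"dz":-20,"twist":11.5}

```text
clock: 15.05
position: [0.4487, 0.0633, 0.0689]
tool_rot: [[-0.0, 0.199, 0.98], [0.0, 0.98, -0.199], [-1.0, 0.0, -0.0]]
contact_force: [1.1, 0.9, -0.2]
grip_width: 0.0663
```

Run:
```python
from h import *
st(); p,_=grab("scene","s7"); crop(p,230,200,180,135,4.2,"s7c"); go(.4492,.0633,.009,78.5)
```

```text
t 15.1 [0.4487 0.0633 0.0689] yaw 78.5 F [ 1.1  0.9 -0.2] w 0.0663 tilt [-0.  0. -1.] q [-0.01  0.22  1.96  0.    0.96 -1.38]
dx 6.04 dy -0.00 dz -0.08 twist -0.0
```

View pics/s7c.png

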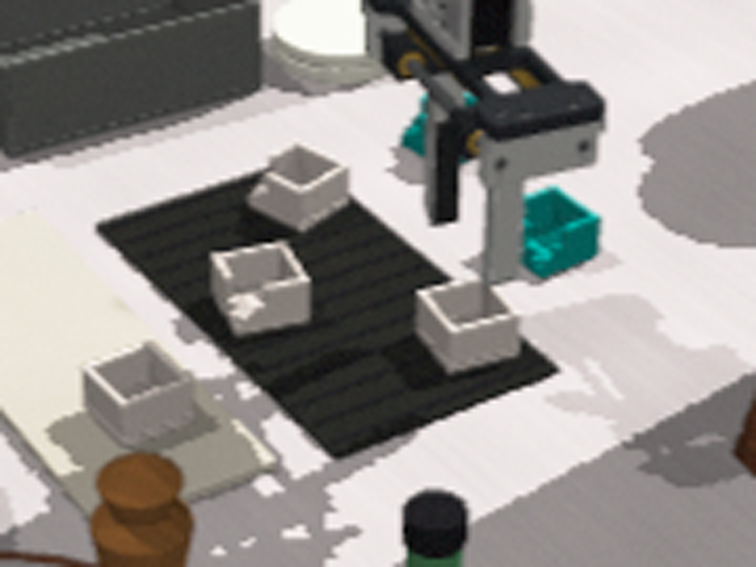

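Picture: dish A is upright on the slab at (140,395). B at (260,290) and D at (300,190) have their chips on the far side. C at (467,325) is whole. The sign is out of this crop.

>>> move_arm:
  deltas:
    - {"hand":0.7,"dx":3,"dy":0,"dz":0,"twist":0}
    - {"hand":0.7,"dx":5.2,"dy":0,"dz":0,"twist":0}
    - {"hand":0.7,"dx":5.9,"dy":0,"dz":0,"twist":0}
    - {"hand":0.7,"dx":5.9,"dy":0,"dz":0,"twist":0}
    - {"hand":0.3,"dx":5.9,"dy":0,"dz":0,"twist":0}
    - {"hand":0.3,"dx":5.9,"dy":0,"dz":0,"twist":0}
    - {"hand":0.3,"dx":5.9,"dy":0,"dz":0,"twist":0}
    - {"hand":0.3,"dx":5.9,"dy":0,"dz":0,"twist":0}
    - {"hand":0.3,"dx":4,"dy":0,"dz":0,"twist":0}
    - {"hand":0.3,"dx":0,"dy":0,"dz":0,"twist":0}
    - {"hand":0.3,"dx":-3,"dy":0,"dz":0,"twist":0}
    - {"hand":0.3,"dx":-3,"dy":0,"dz":0,"twist":0}
  force: 15

```text
clock: 16.3
position: [0.4514, 0.0634, 0.1033]
tool_rot: [[0.009, 0.199, 0.98], [0.0, 0.98, -0.199], [-1.0, 0.002, 0.009]]
contact_force: [0.7, 0.4, -1.0]
grip_width: 0.0459
```

Run:
```python
from h import *
st(); go(.65,-.09,.017,90)
```

```text
t 16.3 [0.4514 0.0634 0.1033] yaw 78.5 F [ 0.7  0.4 -1. ] w 0.0459 tilt [ 0.009  0.    -1.   ] q [-0.01  0.18  1.91  0.    1.04 -1.38]
dx 8.81 dy -11.09 dz 22.44 twist -11.5
```

>>> move_arm:
  deltas:
    - {"hand":0.3,"dx":0,"dy":-2,"dz":5,"twist":-4}
    - {"hand":0.3,"dx":0,"dy":-5,"dz":10,"twist":-11.5}
    - {"hand":0.3,"dx":0,"dy":-8,"dz":15,"twist":-11.5}
    - {"hand":0.3,"dx":0,"dy":-11.1,"dz":20,"twist":-11.5}
    - {"hand":0.3,"dx":0,"dy":-11.1,"dz":22.6,"twist":-11.5}
    - {"hand":0.3,"dx":2,"dy":-11.1,"dz":22.6,"twist":-11.5}
    - {"hand":0.3,"dx":5,"dy":-11.1,"dz":22.6,"twist":-11.5}
    - {"hand":0.3,"dx":7,"dy":-11.1,"dz":22.6,"twist":-11.5}
    - {"hand":0.3,"dx":7.8,"dy":-11.1,"dz":22.6,"twist":-11.5}
    - {"hand":0.3,"dx":8.2,"dy":-11.1,"dz":22.6,"twist":-11.5}
    - {"hand":0.3,"dx":8.2,"dy":-11.1,"dz":22.6,"twist":-11.5}
    - {"hand":0.3,"dx":8.2,"dy":-11.1,"dz":22.6,"twist":-11.5}

```text
clock: 17.5
position: [0.6483, -0.0906, 0.0185]
tool_rot: [[0.002, -0.0, 1.0], [-0.0, 1.0, 0.0], [-1.0, -0.0, 0.002]]
contact_force: [0.6, 0.7, -0.7]
grip_width: 0.0458
```

>>> move_arm:
  deltas:
    - {"hand":0.3,"dx":0.2,"dy":0,"dz":0,"twist":0}
    - {"hand":0.3,"dx":0.3,"dy":0,"dz":0,"twist":0}
    - {"hand":0.3,"dx":0.3,"dy":0,"dz":0,"twist":0}
    - {"hand":0.7,"dx":0.3,"dy":0,"dz":0,"twist":0}
    - {"hand":0.7,"dx":0.3,"dy":0,"dz":0,"twist":0}
    - {"hand":0.7,"dx":0.3,"dy":0,"dz":0,"twist":0}
    - {"hand":0.7,"dx":0.3,"dy":0,"dz":0,"twist":0}
    - {"hand":0.7,"dx":-3,"dy":0,"dz":0,"twist":0}
    - {"hand":0.7,"dx":-7,"dy":0,"dz":0,"twist":0}
    - {"hand":0.7,"dx":-8,"dy":0,"dz":0,"twist":0}
    - {"hand":0.7,"dx":-8,"dy":0,"dz":0,"twist":0}

```text
clock: 18.6
position: [0.6489, -0.0909, 0.0995]
tool_rot: [[0.004, -0.0, 1.0], [-0.001, 1.0, 0.0], [-1.0, -0.001, 0.004]]
contact_force: [0.8, 0.6, -0.4]
grip_width: 0.066
```

Run:
```python
from h import *
st(); a=np.radians(14.0)
t,_=grab("top","t8")
for x,y in[(.5309,-.0355),(.4478,-.1194)]: print(np.round(fitdish(t,x,y),4))
go(.4478-.004*np.cos(a),-.1194-.004*np.sin(a),.07,104)
```

```text
t 18.6 [ 0.6489 -0.0909  0.0995] yaw 90.0 F [ 0.8  0.6 -0.4] w 0.0660 tilt [ 0.004 -0.001 -1.   ] q [-0.25  0.46  1.49  0.    1.19 -1.82]
[ 5.1960e-01 -5.0700e-02  8.8041e+01  6.8610e-01]
[ 0.4461 -0.1532 79.4323  0.4721]
dx 2.74 dy -2.98 dz -20.36 twist -14.0
```

Run:
```python
from h import *
t=cv2.imread("pics/t8.png")[:,:,::-1]; crop(t,270,180,200,150,4,"t8c")
```

```text
(no output)
```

View pics/t8c.png

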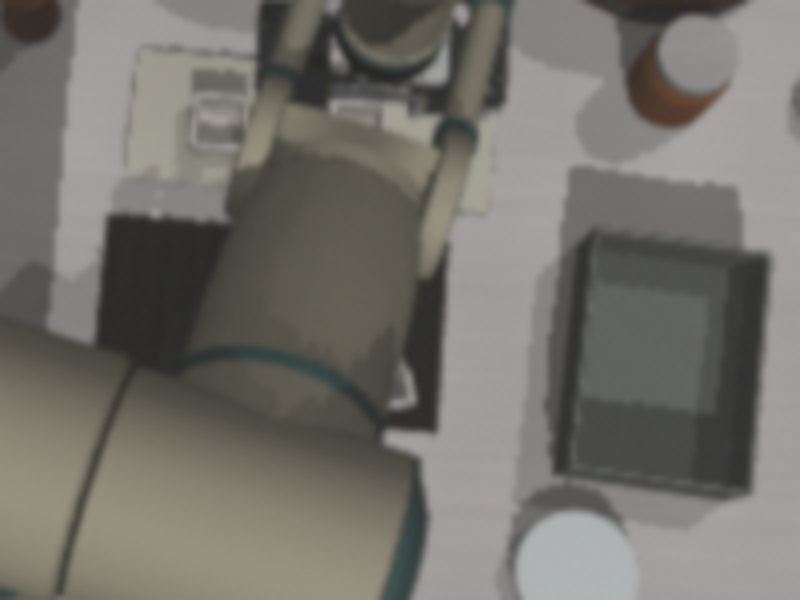

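The arm hides the mat; D's visible corner at crop (405,390) matches its earlier position, so I'll go for D.

>>> move_arm:
  deltas:
    - {"hand":0.7,"dx":-1,"dy":-1,"dz":-5,"twist":-7}
    - {"hand":0.7,"dx":0,"dy":-3,"dz":-10,"twist":-14}
    - {"hand":0.7,"dx":0,"dy":-3,"dz":-15,"twist":-14}
    - {"hand":0.7,"dx":0,"dy":-3,"dz":-20.4,"twist":-14}
    - {"hand":0.7,"dx":2.7,"dy":-3,"dz":-20.4,"twist":-14}
    - {"hand":0.7,"dx":2.7,"dy":-3,"dz":-20.4,"twist":-14}
    - {"hand":0.7,"dx":2.7,"dy":-3,"dz":-20.4,"twist":-14}

```text
clock: 19.35
position: [0.4434, -0.1204, 0.0696]
tool_rot: [[-0.002, -0.242, 0.97], [0.001, 0.97, 0.242], [-1.0, 0.001, -0.001]]
contact_force: [0.8, -0.7, 0.3]
grip_width: 0.0658
```

Run:
```python
from h import *
st(); p,_=grab("scene","s9"); crop(p,230,190,180,135,4.2,"s9c"); a=np.radians(14);go(.4478-.004*np.cos(a),-.1194-.004*np.sin(a),.009,104)
```

```text
t 19.4 [ 0.4434 -0.1204  0.0696] yaw 104.0 F [ 0.8 -0.7  0.3] w 0.0658 tilt [-0.002  0.001 -1.   ] q [-0.42  0.23  1.95  0.    0.97 -2.23]
dx 6.12 dy 0.07 dz -0.07 twist 0.0
```

View pics/s9c.png

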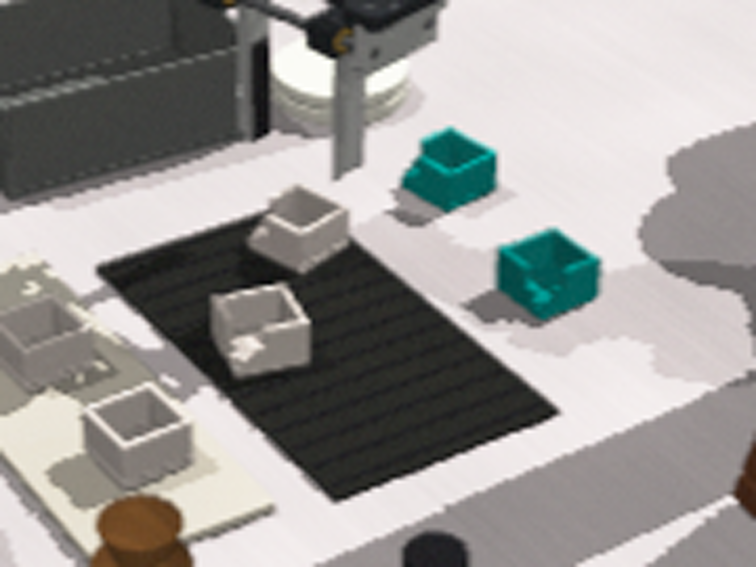

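Both whole dishes stand on the slab at (40,335) and (140,435). D is at (300,230) under the open fingers, chipped on its left corner. I'll pick it.

>>> move_arm:
  deltas:
    - {"hand":0.7,"dx":3,"dy":0,"dz":0,"twist":0}
    - {"hand":0.7,"dx":5.2,"dy":0,"dz":0,"twist":0}
    - {"hand":0.7,"dx":6.0,"dy":0,"dz":0,"twist":0}
    - {"hand":0.7,"dx":6.0,"dy":0,"dz":0,"twist":0}
    - {"hand":0.3,"dx":6.0,"dy":0,"dz":0,"twist":0}
    - {"hand":0.3,"dx":6.0,"dy":0,"dz":0,"twist":0}
    - {"hand":0.3,"dx":6.0,"dy":0,"dz":0,"twist":0}
    - {"hand":0.3,"dx":6.0,"dy":0,"dz":0,"twist":0}
    - {"hand":0.3,"dx":4,"dy":0,"dz":0,"twist":0}
    - {"hand":0.3,"dx":0,"dy":0,"dz":0,"twist":0}
    - {"hand":0.3,"dx":-5,"dy":0,"dz":0,"twist":0}
    - {"hand":0.3,"dx":-7,"dy":0,"dz":0,"twist":0}
    - {"hand":0.3,"dx":-7,"dy":0,"dz":0,"twist":0}
  force: 15

```text
clock: 20.7
position: [0.4458, -0.1216, 0.1438]
tool_rot: [[0.007, -0.242, 0.97], [-0.003, 0.97, 0.242], [-1.0, -0.005, 0.006]]
contact_force: [0.6, -0.7, -1.7]
grip_width: 0.0461
```

Run:
```python
from h import *
st(); go(.425,-.330,.022,87)
```

```text
t 20.7 [ 0.4458 -0.1216  0.1438] yaw 104.0 F [ 0.6 -0.7 -1.7] w 0.0461 tilt [ 0.007 -0.003 -1.   ] q [-0.42  0.15  1.84 -0.    1.15 -2.23]
dx 12.23 dy -19.65 dz -7.14 twist 17.0
```

>>> move_arm:
  deltas:
    - {"hand":0.3,"dx":0,"dy":-5,"dz":-2,"twist":8}
    - {"hand":0.3,"dx":0,"dy":-10,"dz":-5,"twist":17}
    - {"hand":0.3,"dx":0,"dy":-15,"dz":-7.1,"twist":17}
    - {"hand":0.3,"dx":0,"dy":-19.6,"dz":-7.1,"twist":17}
    - {"hand":0.3,"dx":0,"dy":-19.6,"dz":-7.1,"twist":17}
    - {"hand":0.3,"dx":0,"dy":-19.6,"dz":-7.1,"twist":17}
    - {"hand":0.3,"dx":4,"dy":-19.6,"dz":-7.1,"twist":17}
    - {"hand":0.3,"dx":8,"dy":-19.6,"dz":-7.1,"twist":17}
    - {"hand":0.3,"dx":11,"dy":-19.6,"dz":-7.1,"twist":17}
    - {"hand":0.3,"dx":12,"dy":-19.6,"dz":-7.1,"twist":17}
    - {"hand":0.3,"dx":12,"dy":-19.6,"dz":-7.1,"twist":17}
    - {"hand":0.6,"dx":12,"dy":-19.6,"dz":-7.1,"twist":17}
    - {"hand":0.6,"dx":12,"dy":-19.6,"dz":-7.1,"twist":17}
    - {"hand":0.6,"dx":12,"dy":-19.6,"dz":-7.1,"twist":17}
    - {"hand":0.6,"dx":8,"dy":-19.6,"dz":-7.1,"twist":17}
    - {"hand":0.6,"dx":3,"dy":-19.6,"dz":-7.1,"twist":17}
    - {"hand":0.6,"dx":0,"dy":-19.6,"dz":-7.1,"twist":17}
    - {"hand":0.6,"dx":0,"dy":-19.6,"dz":-7.1,"twist":17}

```text
clock: 22.5
position: [0.4249, -0.3307, 0.1463]
tool_rot: [[0.009, 0.052, 0.999], [-0.009, 0.999, -0.052], [-1.0, -0.008, 0.009]]
contact_force: [0.6, -0.0, -0.0]
grip_width: 0.0561
```

Run:
```python
from h import *
st(); t,_=grab("top","t10"); print(np.round(fitdish(t,.5309,-.0355),4)); a=np.radians(-14.3)
crop(t,270,180,200,150,4,"t10c"); go(.5309-.004*np.cos(a),-.0355-.004*np.sin(a),.07,75.7)
```

```text
t 22.5 [ 0.4249 -0.3307  0.1463] yaw 87.0 F [ 0.6 -0.  -0. ] w 0.0561 tilt [ 0.009 -0.009 -1.   ] q [-0.79  0.26  1.69  0.    1.19 -2.31]
[ 5.30700e-01 -3.57000e-02  7.59623e+01  9.22000e-01]
dx 7.26 dy 30.01 dz 8.76 twist 11.3
```

View pics/t10c.png

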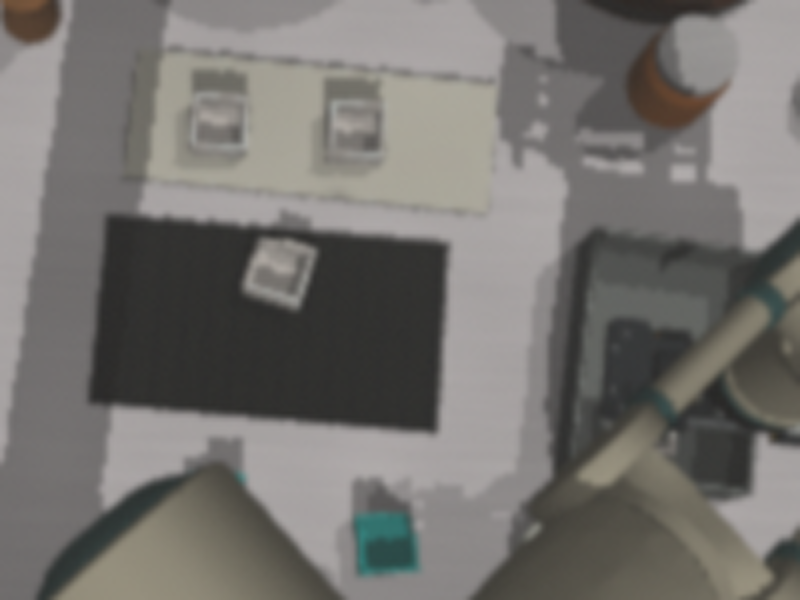

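Both whole dishes are well inside the slab at (220,122) and (355,128). B is unmoved at (280,272).

>>> move_arm:
  deltas:
    - {"hand":0.7,"dx":0,"dy":5,"dz":2,"twist":6}
    - {"hand":0.7,"dx":0,"dy":10,"dz":4,"twist":11.3}
    - {"hand":0.7,"dx":0,"dy":15,"dz":6,"twist":11.3}
    - {"hand":0.7,"dx":0,"dy":20,"dz":8,"twist":11.3}
    - {"hand":0.7,"dx":0,"dy":25,"dz":8.8,"twist":11.3}
    - {"hand":0.7,"dx":2,"dy":30,"dz":8.8,"twist":11.3}
    - {"hand":0.7,"dx":6,"dy":30,"dz":8.8,"twist":11.3}
    - {"hand":0.7,"dx":7.2,"dy":30,"dz":8.8,"twist":11.3}
    - {"hand":0.7,"dx":7.2,"dy":30,"dz":8.8,"twist":11.3}
    - {"hand":0.7,"dx":7.2,"dy":30,"dz":8.8,"twist":11.3}
    - {"hand":0.7,"dx":7.2,"dy":30,"dz":8.8,"twist":11.3}

```text
clock: 23.65
position: [0.5268, -0.0345, 0.0697]
tool_rot: [[0.003, 0.249, 0.969], [-0.001, 0.969, -0.249], [-1.0, -0.0, 0.003]]
contact_force: [0.5, -0.3, -0.3]
grip_width: 0.0658
```

Run:
```python
from h import *
st(); a=np.radians(-14.3)
go(.5309-.004*np.cos(a),-.0355-.004*np.sin(a),.009,75.7)
```

```text
t 23.6 [ 0.5268 -0.0345  0.0697] yaw 75.6 F [ 0.5 -0.3 -0.3] w 0.0658 tilt [ 0.003 -0.001 -1.   ] q [-0.2   0.32  1.81 -0.    1.01 -1.52]
dx 6.07 dy 0.00 dz 0.00 twist -0.1
```

>>> move_arm:
  deltas:
    - {"hand":0.7,"dx":3,"dy":0,"dz":0,"twist":0}
    - {"hand":0.7,"dx":5.2,"dy":0,"dz":0,"twist":0}
    - {"hand":0.7,"dx":6.0,"dy":0,"dz":0,"twist":0}
    - {"hand":0.7,"dx":6.0,"dy":0,"dz":0,"twist":0}
    - {"hand":0.3,"dx":6.0,"dy":0,"dz":0,"twist":0}
    - {"hand":0.3,"dx":6.0,"dy":0,"dz":0,"twist":0}
    - {"hand":0.3,"dx":6.0,"dy":0,"dz":0,"twist":0}
    - {"hand":0.3,"dx":6.0,"dy":0,"dz":0,"twist":0}
    - {"hand":0.3,"dx":4,"dy":0,"dz":0,"twist":0}
    - {"hand":0.3,"dx":0,"dy":0,"dz":0,"twist":0}
    - {"hand":0.3,"dx":-5,"dy":0,"dz":0,"twist":0}
    - {"hand":0.3,"dx":-7,"dy":0,"dz":0,"twist":0}
    - {"hand":0.3,"dx":-7,"dy":0,"dz":0,"twist":0}
  force: 15

```text
clock: 24.95
position: [0.5281, -0.0332, 0.142]
tool_rot: [[0.008, 0.247, 0.969], [-0.001, 0.969, -0.247], [-1.0, 0.001, 0.008]]
contact_force: [0.1, 0.2, -1.4]
grip_width: 0.0463
```

Run:
```python
from h import *
st(); go(.510,-.334,.024,87)
```

```text
t 24.9 [ 0.5281 -0.0332  0.142 ] yaw 75.7 F [ 0.1  0.2 -1.4] w 0.0463 tilt [ 0.008 -0.001 -1.   ] q [-0.19  0.25  1.71  0.    1.18 -1.52]
dx 11.82 dy -29.60 dz 5.57 twist -11.3
```

>>> move_arm:
  deltas:
    - {"hand":0.3,"dx":0,"dy":-5,"dz":1,"twist":-5}
    - {"hand":0.3,"dx":0,"dy":-10,"dz":2,"twist":-11.3}
    - {"hand":0.3,"dx":0,"dy":-15,"dz":3,"twist":-11.3}
    - {"hand":0.3,"dx":0,"dy":-20,"dz":4,"twist":-11.3}
    - {"hand":0.3,"dx":0,"dy":-25,"dz":5,"twist":-11.3}
    - {"hand":0.3,"dx":0,"dy":-29.6,"dz":5.6,"twist":-11.3}
    - {"hand":0.3,"dx":0,"dy":-29.6,"dz":5.6,"twist":-11.3}
    - {"hand":0.3,"dx":0,"dy":-29.6,"dz":5.6,"twist":-11.3}
    - {"hand":0.3,"dx":4,"dy":-29.6,"dz":5.6,"twist":-11.3}
    - {"hand":0.3,"dx":8,"dy":-29.6,"dz":5.6,"twist":-11.3}
    - {"hand":0.3,"dx":11,"dy":-29.6,"dz":5.6,"twist":-11.3}
    - {"hand":0.3,"dx":11.7,"dy":-29.6,"dz":5.6,"twist":-11.3}
    - {"hand":0.3,"dx":11.7,"dy":-29.6,"dz":5.6,"twist":-11.3}
    - {"hand":0.6,"dx":11.7,"dy":-29.6,"dz":5.6,"twist":-11.3}
    - {"hand":0.6,"dx":11.7,"dy":-29.6,"dz":5.6,"twist":-11.3}
    - {"hand":0.6,"dx":11.7,"dy":-29.6,"dz":5.6,"twist":-11.3}
    - {"hand":0.6,"dx":8,"dy":-29.6,"dz":5.6,"twist":-11.3}
    - {"hand":0.6,"dx":3,"dy":-29.6,"dz":5.6,"twist":-11.3}
    - {"hand":0.6,"dx":-2,"dy":-29.6,"dz":5.6,"twist":-11.3}
    - {"hand":0.6,"dx":-2,"dy":-29.6,"dz":5.6,"twist":-11.3}

```text
clock: 26.95
position: [0.5109, -0.337, 0.1675]
tool_rot: [[0.013, 0.052, 0.999], [-0.011, 0.999, -0.052], [-1.0, -0.01, 0.014]]
contact_force: [-0.1, 0.1, 0.2]
grip_width: 0.0563
```

Run:
```python
from h import *
st(); go(.32,.05,.30,87)
```

```text
t 26.9 [ 0.5109 -0.337   0.1675] yaw 87.0 F [-0.1  0.1  0.2] w 0.0563 tilt [ 0.013 -0.011 -1.   ] q [-0.7   0.34  1.5   0.    1.28 -2.22]
dx -13.92 dy 37.51 dz -20.91 twist -0.0
```

Retract to a clear parking pose for the final check.

>>> move_arm:
  deltas:
    - {"hand":0.6,"dx":-5,"dy":0,"dz":0,"twist":0}
    - {"hand":0.6,"dx":-10,"dy":0,"dz":-2,"twist":0}
    - {"hand":0.6,"dx":-14,"dy":5,"dz":-6,"twist":0}
    - {"hand":0.6,"dx":-14,"dy":10,"dz":-10,"twist":0}
    - {"hand":0.6,"dx":-14,"dy":15,"dz":-14,"twist":0}
    - {"hand":0.6,"dx":-14,"dy":20,"dz":-18,"twist":0}
    - {"hand":0.6,"dx":-14,"dy":25,"dz":-21,"twist":0}
    - {"hand":0.6,"dx":-14,"dy":30,"dz":-21,"twist":0}
    - {"hand":0.6,"dx":-14,"dy":30,"dz":-21,"twist":0}
    - {"hand":0.6,"dx":-14,"dy":30,"dz":-21,"twist":0}
    - {"hand":0.6,"dx":-14,"dy":30,"dz":-21,"twist":0}
    - {"hand":0.6,"dx":-14,"dy":30,"dz":-21,"twist":0}

```text
clock: 28.15
position: [0.313, -0.0233, 0.2988]
tool_rot: [[0.002, 0.051, 0.999], [-0.001, 0.999, -0.051], [-1.0, -0.001, 0.002]]
contact_force: [0.8, 0.2, 0.7]
grip_width: 0.0567
```

Run:
```python
from h import *
st(); s,_=grab("scene","s11"); t,d=grab("top","t11")
r=lambda a,x,y,w,h,W,H:cv2.resize(a[y:y+h,x:x+w,::-1],(W,H),interpolation=cv2.INTER_CUBIC)
cv2.imwrite("pics/c11.png",np.hstack([r(s,180,170,300,240,400,320),r(t,200,180,270,160,400,320)]))
for x,y in[(.65,.02),(.65,-.09)]: print(np.round(fitdish(t,x,y,.008),4))
W=world("top",d); m=(abs(W[...,0]-.468)<.09)&(abs(W[...,1]+.333)<.06)&(W[...,2]>.02)
n,l,stt,c=cv2.connectedComponentsWithStats(m.astype(np.uint8))
for k in range(1,n):
    if stt[k,4]>8: print(stt[k,4],np.nanmean(W[l==k],0).round(3),np.nanmax(W[l==k][:,2]).round(3))
```

```text
t 28.1 [ 0.313  -0.0233  0.2988] yaw 87.1 F [0.8 0.2 0.7] w 0.0567 tilt [ 0.002 -0.001 -1.   ] q [-0.3  -0.18  1.77 -0.    1.55 -1.82]
[ 0.6734  0.0269 -1.7642  0.3335]
[ 0.6368 -0.1058  3.9041  0.4147]
43 [ 0.541 -0.275  0.057] 0.081
104 [ 0.509 -0.334  0.031] 0.042
106 [ 0.424 -0.324  0.032] 0.041
58 [ 0.381 -0.302  0.059] 0.079
```

View pics/c11.png

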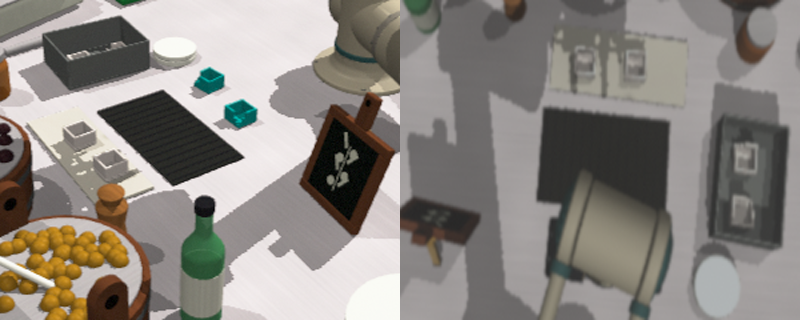

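Run:
```python
from h import *
for tag in("t10","t11"):
    W=world("top",np.load(f"pics/{tag}.npy")); m=(abs(W[...,0]-.65)<.07)&(abs(W[...,1]+.055)<.16)&(W[...,2]>.025)
    n,l,s,c=cv2.connectedComponentsWithStats(m.astype(np.uint8))
    print(tag,[(s[k,4],((W[l==k].min(0)+W[l==k].max(0))/2).round(3).tolist(),W[l==k].max(0).round(3)[2]) for k in range(1,n) if s[k,4]>20])
```

```text
t10 [(np.int32(97), [0.648, 0.02, 0.036], np.float64(0.047)), (np.int32(109), [0.648, -0.091, 0.035], np.float64(0.046))]
t11 [(np.int32(96), [0.648, 0.02, 0.035], np.float64(0.046)), (np.int32(106), [0.648, -0.091, 0.037], np.float64(0.049))]
```

```bash
python3 -c "
from workcell import ctrl
print(ctrl.sign_off())"
```

```text
the job is handed in; nothing more can be done
None
```

The job is done and handed in; the last check before hand-in was at 28 s on the robot's clock.

- **Sign:** I unfolded the leg to its stop and stood the sign on it. The last pictures show it still standing and facing the far edge. I checked the lean and the leg by eye only, with no measured angle.
- **Whole dishes:** Four dishes were on the mat, two whole and two chipped. Both whole ones stand upright on the slab, about 110 mm apart. By the depth image they are within about 2 mm of its middle in x, at about +75 and −36 mm along it. That is well inside the limits.
- **Chipped dishes:** Both lie in the tub at about (0.51, −0.33) and (0.42, −0.32), below the rim.
- **Everything else:** The bystanders that I could see (oil, jar, lids, mill) and the turquoise look-alikes appear unmoved. I did not measure them, and the tongs and spoon were outside the final crop. The arm is parked clear of everything.

One check disagreed: the image fit of the slab dishes in the last picture failed, with an overlap of only 0.33 to 0.41, probably because they are white on pale marble. I used the depth readings instead, and they agreed to the millimetre over two frames.

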